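# Tighten the note-pad press with its ratchet wrench

## Robot

A 7-joint arm with a two-finger parallel gripper is mounted at the origin on a cart in front of the work surface, level with it; the furniture and walls round the work are solid. World frame = base frame: x ahead of the robot, y to its left, z up, the work surface at z = 0. Lengths are in mm, angles in rad, forces in N, time in s.
With the tool pointing down it reaches from about 425 to 925 mm from the base axis. Payload 6.8 kg.
Tool frame: the origin (TCP) lies midway between the tips of the shut fingers; the grasp point (between the pads) lies 19 mm behind it; z points along the fingers, y is the line along which they close (so a half turn about z gives the same grasp; the last joint's range is limited). The gripper opens to 85 mm and grips with 20 to 120 N. Pads are 22 mm wide; open, the fingers measure 114 mm over their backs; the gripper's body (76 mm by 85 mm) begins 54 mm behind the grasp point. The pads swing forward as they close: fully open they stand 13 mm farther back than shut.
Start: joints at [-1.222, 0.477, 0.022, 1.555, -0.011, 1.109, -0.083], TCP at [297.727, 605.81, 231.308] pointing down, gripper open.
Joint ranges: [-2.96, 2.96], [-0.34, 2.1], [-1.41, 1.46], [0.24, 2.44], [-1.37, 4.51], [0.17, 1.92], [-2.96, 2.96]. Speed limits (rad/s): [2.39, 2.39, 3.14, 3.14, 3.14, 3.14, 3.14].

## Interface

Orientations are given as a unit quaternion [w, x, y, z].
In Python, from station import ctrl gives the robot as it stands. The module is installed in compiled form; this text tells all that it offers.
- The arm moves only by the tool apply_moves, never from a script. Its argument "motion" is a list of rows, each a list of 7 numbers: the shift along the tool's x, y, z in cm, then the turn, a rotation vector about the tool's x, y, z in degrees, then the closure, from 0 (fully open) to 1 (shut). A call has 1 to 10 rows; each row is the pose to reach, as a shift and turn from the pose commanded when the call began, along the tool's axes at that moment; what a row does not reach only later rows make up. A row lasts 1/10 s, in which the tool goes at most 50 mm and 8.59 degrees, less where a joint would pass 70% of its speed; a pose out of reach is approached as far as the arm can. A call with a gripper value outside its range is refused whole. The fingers move at their own pace and stop on an object; "newtons" is the grip in N (left out, the last holds). Time passes only in rows, so rows that repeat a pose let the fingers close. It gives the time, the measured TCP pose, the force, the opening and the grip force at its end, in the units of the state.
- ctrl.observe(): the state, without advancing time (a new reading comes with each control period).
- ctrl.read_camera(name): name is "scene" or "top" or "wrist"; returns a dict with "img" (384x512x3 uint8, blue, green, red), "vfov" (degrees; the focal length in pixels is half the picture's height over the tangent of half this angle, whatever the lens; pixels are square), "cx", "cy" (the principal point, pixels), "origin" and "orientation" of the camera in the world. Camera axes: x right, y down, z forward; pixel columns grow to the right and rows downward; lengths in mm; the calibration is good to about 2 mm. A picture is of the moment at which its call begins. There is no depth.
- ctrl.sign_off(): hands the job in; it is judged then, once.
The state is a dict: "time": time; "joints": joint angles; "qvel": joint speeds; "tau": joint torques, N m; "position": TCP position; "tcp_rot": TCP orientation; "force": force on the tool from outside, world axes, zero at the start; "wrist_torque": the same for the moment, N m; "width": finger opening in mm; "grasp_force": force on a finger pad.
Only numpy, scipy, OpenCV 4.12 (cv2) and the standard library are available. Lean on these libraries where they do the work, as an engineer would, in place of code of your own. Each camera call takes 0.05 s, during which the arm holds its last target. There are 200 camera calls.

## Task

One of the two small desk presses holds a freshly glued note pad; the other is empty. Swing the ratchet wrench on top of the press with the pad back and forth (it tightens clockwise seen from above and slips freely on the way back) until its plate has come down and is screwed firmly onto the pad, then let go. Leave the empty press's wrench as it is.

Things in the scene. Friction and masses are not known exactly. Their poses are not given: they have to be found in the camera images.
- pad_press_axis (a point): point on the upright turning axis of the wrench of the press that holds the pad, 112 mm above the desk. Fixed press: wooden base 130 x 142 x 14 mm, two steel pillars, wooden crossbar 62 mm wide with its top 88 mm above the desk, ratchet wrench on a threaded rod that rises to 154 mm. z is up; at wrench joint 0 the handle points along this frame's -x, more or less at the robot.
- pad_press_grip (a point): centre of the black rubber grip of that press's ratchet wrench, 118 mm from the turning axis; the grip is a level bar 74 mm long (along its x, which is radial), 18 mm wide and 18 mm high, its middle 112 mm above the desk, with free space beneath. Turns with the wrench.
- pad_press_wrench (a joint): angle of that wrench, rad: 0 in the middle, growing clockwise seen from above (a handle that points at the robot goes to the robot's left); stops at -0.8 and +0.8. It turns easily and stays where it is left.
- pad_press_screw (a joint): turn of that press's screw nut, rad: 0 at the start, grows clockwise, stop at 4.0. The wrench drives it clockwise only (0.2 N m, 2 N at the grip); anticlockwise the wrench slips over 18 teeth (up to 0.35 rad of play after a return). A rad lowers the plate 4 mm; it meets the pad at about 2.0, then its spring presses with 6 N, rising 0.5 N a mm, over 8 mm.
- pad_press_plate: aluminium pressing plate 60 x 60 x 10 mm under the rod of that press; its underside starts 34 mm above the desk, 8 mm over the pad. Only moves up and down. Its origin lies on the screw axis at desk height when the screw is at 0 and sinks with it.
- note_pad: sticky note pad 75 x 75 x 12 mm lying loose on the base of its press under the plate; origin at the centre of its underside, 14 mm above the desk.
- empty_press_axis (a point): the same axis point of the second, identical press, which holds nothing.
- empty_press_grip (a point): centre of the rubber grip of the empty press's wrench: to be left alone.
There are look-alikes about, which are no part of the job. Of the things like the note_pad, leave any that is blue or green; of the rest the larger one is meant.

How it is judged:
By the outcome, as a careful person would: the job done as asked, in the order asked, and still so for the second after the job is handed in, with the robot touching nothing.
It also fails if it takes over 56 s, if anything falls off the work surface, if the arm or the gripper's body presses on something with over 40 N, if the wrist force passes 120 N, or if a joint passes its speed limit or range.

## Working session

There is one attempt and no reset: what is moved stays moved. The work goes in short steps, Python scripts to look and compute and a tool call to move; the robot and the scene stay as the last step left them, time stands still between calls to the robot, and variables do not carry over. Pictures are saved under pics/ and viewed, at most 10 in all, crops included, and the job is handed in when it is done.

Besides the shell and the picture viewer there is one more tool, called after ">>>" by a JSON object that holds its "fn" and its "kwargs", one argument or row to a line. apply_moves: Moves the arm, as the interface text tells. Its arguments: {"type":"object","properties":{"motion":{"type":"array","items":{"type":"array","items":{"type":"number"}}},"newtons":{"type":"number"}},"required":["motion"]}

```bash
mkdir -p pics
cat > h.py <<'E'
import numpy as np,cv2
from scipy.spatial.transform import Rotation as R
from station import ctrl
def q(o): return R.from_quat([o[1],o[2],o[3],o[0]])
def cal(d): 
    f=d['img'].shape[0]/2/np.tan(np.radians(d['vfov']/2)); return f,d['cx'],d['cy'],np.array(d['origin']),q(d['orientation']).as_matrix()
def pix2(d,u,v,z):
    f,cx,cy,o,M=cal(d); r=M@np.array([(u-cx)/f,(v-cy)/f,1]); return o+r*(z-o[2])/r[2]
def proj(d,p):
    f,cx,cy,o,M=cal(d); c=M.T@(np.array(p)-o); return np.array([cx+f*c[0]/c[2],cy+f*c[1]/c[2]])
E
python3 - <<'E'
from h import *
import pickle
for n in ("scene","top"):
    d=ctrl.read_camera(n); pickle.dump(d,open(n+'.pkl','wb')); cv2.imwrite(f'pics/{n}.png',cv2.resize(d['img'],(800,600),interpolation=cv2.INTER_CUBIC)); print(n,d['origin'],d['orientation'],d['vfov'],d['cx'],d['cy'])
s=ctrl.observe(); print(s)
E
```

```text
scene [ -18.85312615 -608.47312171  761.34227126] [-0.39411272  0.82320114 -0.36438719  0.18503247] 53.0876138752395 259.9015252455685 189.04819222170306
top [ 429.89064495  -42.5118545  1010.5979005 ] [ 0.06838079 -0.64513065  0.75692869 -0.07867314] 57.04867662066831 263.8727259888306 187.90862433971307
{'time': 0.1, 'joints': array([-1.22209364,  0.47772678,  0.02236715,  1.55630423, -0.0115239 ,
        1.10934174, -0.08314312]), 'qvel': array([ 3.79708350e-05, -3.62187095e-03, -7.57676162e-04, -1.76459990e-03,
       -2.88813380e-03,  7.92781824e-04,  1.12945945e-04]), 'tau': array([ 4.15311952e-03, -5.97756529e+01,  1.61367539e+00, -2.81956565e+01,
        1.28566381e-02,  5.04704949e-03,  1.81980204e-05]), 'position': array([297.51506401, 605.31279403, 230.43757785]), 'tcp_rot': array([-1.32986399e-04,  2.26447388e-01,  9.74023048e-01, -8.15117293e-04]), 'force': array([-0.16371005, -0.17005129,  0.33019262]), 'wrist_torque': array([ 0.02037364, -0.04147432,  0.01032208]), 'grasp_force': 0.0, 'width': 85.48135947809881}
```

View pics/scene.png

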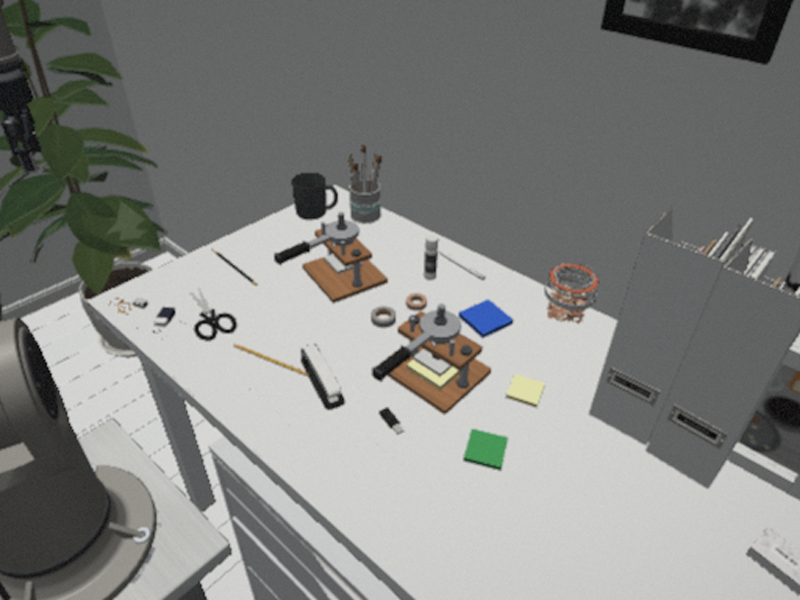

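View pics/top.png

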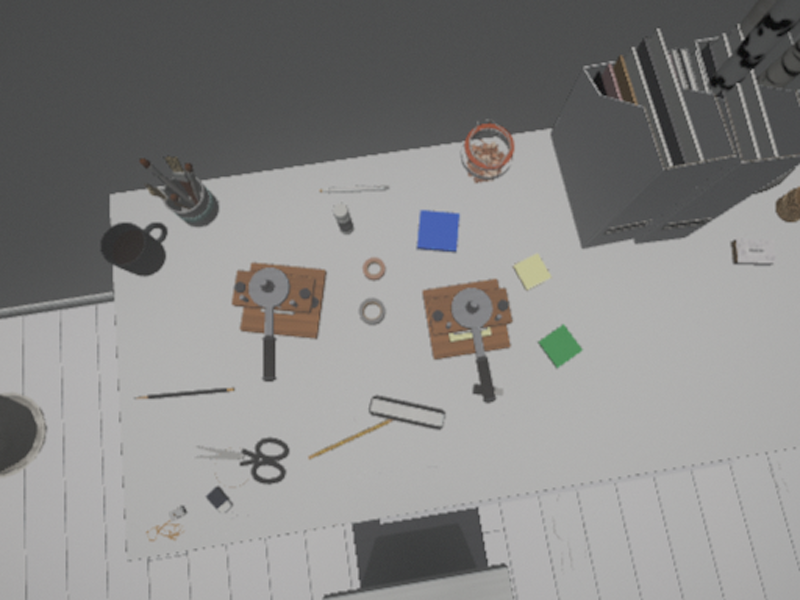

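The presses appear at top (282,300) and (467,318). Yellow pads are at top (470,335), under the right press's plate, and loose at (532,271), which is smaller. The blue pad is at (438,231) and the green at (560,346). The right press therefore looks like the one meant, so I'll confirm it in a crop and measure.

Run:
```python
from h import *
import pickle
s=pickle.load(open('scene.pkl','rb'));t=pickle.load(open('top.pkl','rb'))
a=cv2.resize(s['img'][185:265,235:355],(800,533),interpolation=cv2.INTER_CUBIC)[:, :]
b=cv2.resize(t['img'][170:265,260:340],(505,600),interpolation=cv2.INTER_CUBIC)
a=cv2.resize(s['img'][90:265,170:355],(634,600),interpolation=cv2.INTER_CUBIC)
cv2.imwrite('pics/c1.png',a);cv2.imwrite('pics/c2.png',b)
k=.64
for n,u,v,z in [('rodtop',474,306,154),('hubgrip',485,380,121),('g1',480,359,121),('g2',489,401,121),('empty grip',269,358,121),('emptyhub',268,287,154)]: print(n,pix2(t,u*k,v*k,z).round())
for n,u,v,z in [('grip',393,361,112),('rod',442,313,150),('g1',376,375,112),('g2',411,346,112)]: print('s',n,pix2(s,u*k,v*k,z).round())
```

```text
rodtop [ 574. -163.  154.]
hubgrip [ 459. -163.  121.]
g1 [ 493. -161.  121.]
g2 [ 426. -163.  121.]
empty grip [548. 174. 121.]
emptyhub [656. 155. 154.]
s grip [ 466. -164.  112.]
s rod [ 569. -174.  150.]
s g1 [ 427. -165.  112.]
s g2 [ 510. -162.  112.]
```

View pics/c1.png

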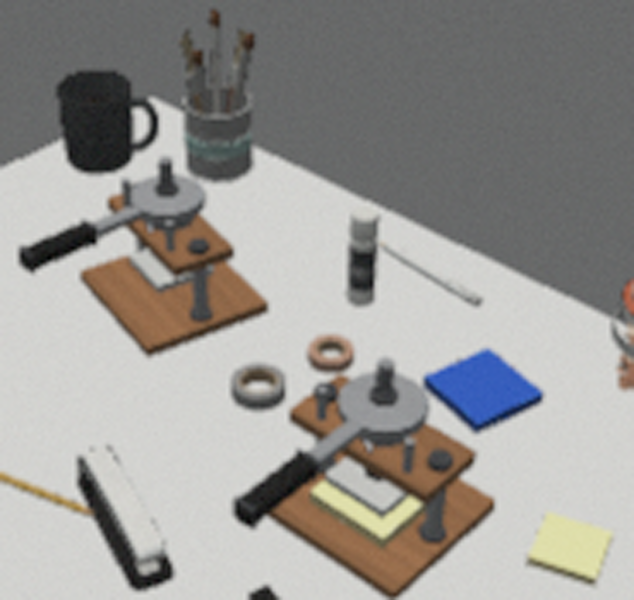

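View pics/c2.png

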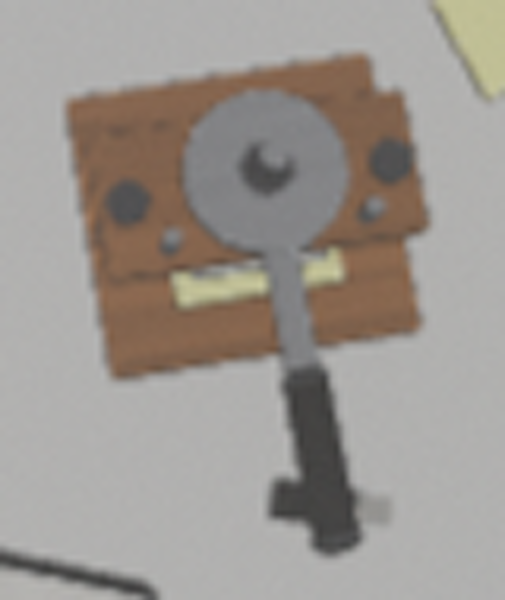

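The crop confirms it: the right press has a yellow pad under its plate, and the left one is empty. Next I'll work out the axis, the yaw and the frame angles.

Run:
```python
from h import *
import pickle
t=pickle.load(open('top.pkl','rb'))
k=6.3125
P=lambda x,y,z:pix2(t,260+x/k-.4,170+y/k-.4,z)
for n,x,y,z in [('hub',267,170,120),('rodtop',276,155,154),('pilL',128,203,94),('pilR',391,160,94),('g in',304,370,121),('g out',335,545,118),('mid',320,457,121),('base nl',112,378,14),('base nr',420,332,14)]: print(n,P(x,y,z).round(1))
s=ctrl.observe();p=s['position'];M=q(s['tcp_rot']).as_matrix();print(M.round(3))
```

```text
hub [ 578.8 -163.3  120. ]
rodtop [ 578.4 -163.2  154. ]
pilL [ 578.5 -107.1   94. ]
pilR [ 579.1 -218.8   94. ]
g in [ 496.6 -163.1  121. ]
g out [ 427.4 -162.9  118. ]
mid [ 461.9 -163.   121. ]
base nl [514.7 -92.5  14. ]
base nr [ 513.1 -231.9   14. ]
[[-0.897  0.441 -0.001]
 [ 0.441  0.897 -0.002]
 [-0.    -0.002 -1.   ]]
```

>>> {"fn": "apply_moves", "kwargs": {
  "motion": [
    [-33, -25.5, 0, 0, 0, 77, 0],
    [-33, -25.5, 0, 0, 0, 77, 0],
    [-33, -25.5, 0, 0, 0, 77, 0],
    [-33, -25.5, 0, 0, 0, 77, 0],
    [-33, -25.5, 0, 0, 0, 77, 0],
    [-33, -25.5, 0, 0, 0, 77, 0],
    [-33, -25.5, 0, 0, 0, 77, 0],
    [-33, -25.5, 0, 0, 0, 77, 0],
    [-33, -25.5, 0, 0, 0, 77, 0],
    [-33, -25.5, 0, 0, 0, 77, 0]
  ]
}}

```text
time: 1.1
position: [482.7, 227.6, 231.3]
tcp_rot: [0.001, 0.786, 0.618, -0.0]
force: [-0.0, 0.6, -0.1]
width: 85.5
grasp_force: 0.0
```

```bash
cat >> h.py <<'E'
def rel(pos,a,yaw_ref=0):
    "shift cm / rz deg from measured pose to world pos with wrench angle a (tool x=world x at a=0)"
    s=ctrl.observe();r=q(s['tcp_rot'])
    T=R.from_euler('z',-a)*R.from_euler('x',np.pi)
    return (r.inv().apply(np.array(pos)-s['position'])/10).round(2),(r.inv()*T).as_rotvec(True).round(2),s
E
python3 - <<'E'
from h import *
d,w,s=rel([461,-163,190],0);print(d,w,s['position'],s['joints'].round(2),s['time'])
E
```

```text
[-38.46   7.13   4.17] [7.000e-02 3.000e-02 7.632e+01] [482.66872308 227.59353642 231.25526206] [-0.91  0.25  0.42  1.92 -0.12  1.   -0.67] 1.1
```

>>> {"fn": "apply_moves", "kwargs": {
  "motion": [
    [-38.5, 7.1, 3, 0, 0, 76.3, 0.4],
    [-38.5, 7.1, 3, 0, 0, 76.3, 0.4],
    [-38.5, 7.1, 3, 0, 0, 76.3, 0.4],
    [-38.5, 7.1, 3, 0, 0, 76.3, 0.4],
    [-38.5, 7.1, 3, 0, 0, 76.3, 0.4],
    [-38.5, 7.1, 3, 0, 0, 76.3, 0.4],
    [-38.5, 7.1, 3, 0, 0, 76.3, 0.4],
    [-38.5, 7.1, 3, 0, 0, 76.3, 0.4],
    [-38.5, 7.1, 3, 0, 0, 76.3, 0.4],
    [-38.5, 7.1, 3, 0, 0, 76.3, 0.4]
  ]
}}

```text
time: 2.1
position: [462.8, -159.6, 200.9]
tcp_rot: [0.0, 1.0, 0.005, -0.0]
force: [-0.2, 0.5, -0.6]
width: 51.2
grasp_force: 0.0
```

Run:
```python
from h import *
d,w,s=rel([461,-163,93],0);print(d,w,s['position'],s['joints'].round(2),s['time'],s['width'])
im=ctrl.read_camera("wrist");print(proj(im,[461,-163,121])*1.4,proj(im,[428,-163,121])*1.4,proj(im,[495,-163,121])*1.4);cv2.imwrite('pics/w1.png',cv2.resize(im['img'],None,fx=1.4,fy=1.4))
```

```text
[-0.18  0.34 10.79] [0.01 0.05 0.54] [ 462.8130202  -159.55204063  200.92469911] [-0.5   0.27  0.84  2.06 -0.25  0.92 -1.08] 2.1 51.22072247653757
[366.95035809 274.284844  ] [366.13497988 324.5303167 ] [367.85987596 218.23826912]
```

View pics/w1.png

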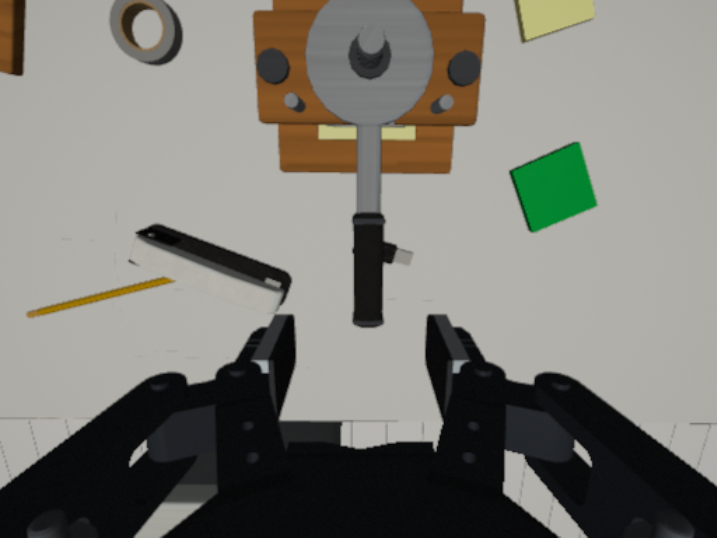

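The wrist picture shows the grip from (368,215) to (368,325), on the prediction to within about 4 px. I'll go down.

>>> {"fn": "apply_moves", "kwargs": {
  "motion": [
    [-0.2, 0.3, 4, 0, 0, 0.5, 0.4],
    [-0.2, 0.3, 8, 0, 0, 0.5, 0.4],
    [-0.2, 0.3, 10.8, 0, 0, 0.5, 0.4],
    [-0.2, 0.3, 10.8, 0, 0, 0.5, 0.7],
    [-0.2, 0.3, 10.8, 0, 0, 0.5, 0.7],
    [-0.2, 0.3, 10.8, 0, 0, 0.5, 0.7],
    [-0.2, 0.3, 10.8, 0, 0, 0.5, 0.7]
  ],
  "newtons": 20
}}

```text
time: 2.85
position: [462.2, -162.5, 94.8]
tcp_rot: [-0.0, 1.0, 0.001, 0.002]
force: [0.4, -0.1, 0.6]
width: 25.6
grasp_force: 0.0
```

```bash
cat >> h.py <<'E'
AX=np.array([578.7,-163.2])
def arc(a0,a1,n,r=118,z=93):
    "rows from nominal pose at a0 to a1, in nominal tool frame at a0"
    P=lambda a:np.array([AX[0]-r*np.cos(a),AX[1]+r*np.sin(a),z])
    T=lambda a:R.from_euler('z',-a)*R.from_euler('x',np.pi)
    for a in np.linspace(a0,a1,n+1)[1:]: print((T(a0).inv().apply(P(a)-P(a0))/10).round(2),(T(a0).inv()*T(a)).as_rotvec(True).round(1))
E
python3 - <<'E'
from h import *
d,w,s=rel([460.7,-163.2,93],0);print(d,w,s['joints'].round(2),s['time'],s['width'])
arc(0,.76,7);arc(.76,-.76,10)
E
```

```text
[-0.15  0.07  0.18] [-0.01 -0.18  0.12] [-0.35  0.45  0.71  2.15 -0.46  0.69 -0.91] 2.85 25.638753633491074
[ 0.07 -1.28 -0.  ] [ 0.  -0.   6.2]
[ 0.28 -2.54 -0.  ] [ 0.  -0.  12.4]
[ 0.62 -3.78 -0.  ] [ 0.  -0.  18.7]
[ 1.1  -4.96 -0.  ] [ 0.  -0.  24.9]
[ 1.7 -6.1 -0. ] [ 0.  -0.  31.1]
[ 2.42 -7.15 -0.  ] [ 0.  -0.  37.3]
[ 3.25 -8.13 -0.  ] [ 0.  -0.  43.5]
[0.14 1.79 0.  ] [ 0.   0.  -8.7]
[0.54 3.53 0.  ] [  0.    0.  -17.4]
[1.21 5.2  0.  ] [ -0.    0.  -26.1]
[2.11 6.74 0.  ] [  0.    0.  -34.8]
[3.25 8.13 0.  ] [  0.    0.  -43.5]
[4.58 9.33 0.  ] [  0.    0.  -52.3]
[ 6.07 10.32  0.  ] [  0.   0. -61.]
[ 7.7  11.07  0.  ] [  0.    0.  -69.7]
[ 9.42 11.56  0.  ] [  0.    0.  -78.4]
[11.2  11.78  0.  ] [  0.    0.  -87.1]
```

>>> {"fn": "apply_moves", "kwargs": {
  "motion": [
    [-0.1, -0.7, 0.1, 0, 0, 3, 0.7],
    [0, -1.3, 0.1, 0, 0, 6.2, 0.7],
    [0.2, -2.5, 0.1, 0, 0, 12.4, 0.7],
    [0.6, -3.8, 0.1, 0, 0, 18.7, 0.7],
    [1.0, -5.0, 0.1, 0, 0, 24.9, 0.7],
    [1.6, -6.1, 0.1, 0, 0, 31.1, 0.7],
    [2.3, -7.1, 0.1, 0, 0, 37.3, 0.7],
    [3.1, -8.1, 0.1, 0, 0, 43.5, 0.7],
    [3.1, -8.1, 0.1, 0, 0, 43.5, 0.7]
  ]
}}

```text
time: 3.75
position: [493.4, -80.2, 93.1]
tcp_rot: [-0.0, 0.929, -0.369, 0.001]
force: [-0.5, -0.7, -0.3]
width: 25.0
grasp_force: 0.2
```

```bash
cat >> h.py <<'E'
def st(a,r=118):
    d,w,s=rel([AX[0]-r*np.cos(a),AX[1]+r*np.sin(a),93],a)
    print(d,w,s['joints'].round(2),s['time'],s['width'],s['force'].round(1),s['wrist_torque'].round(2),s['grasp_force'])
E
python3 - <<'E'
from h import *
st(.76)
E
```

```text
[0.1  0.14 0.01] [-0.07 -0.08  0.23] [-0.66  0.55  0.91  2.13 -0.64  0.76 -1.66] 3.75 24.95663160334666 [-0.5 -0.7 -0.3] [-0.14  0.01  0.02] 0.19942549522966146
```

>>> {"fn": "apply_moves", "kwargs": {
  "motion": [
    [0.2, 1.8, 0, 0, 0, -8.5, 0.7],
    [0.6, 3.5, 0, 0, 0, -17, 0.7],
    [1.2, 5.2, 0, 0, 0, -25.5, 0.7],
    [2.1, 6.7, 0, 0, 0, -34, 0.7],
    [3.3, 8.1, 0, 0, 0, -42.5, 0.7],
    [4.6, 9.3, 0, 0, 0, -51, 0.7],
    [6.1, 10.3, 0, 0, 0, -60, 0.7],
    [7.7, 11.1, 0, 0, 0, -68.5, 0.7],
    [9.4, 11.6, 0, 0, 0, -77, 0.7],
    [11.1, 11.8, 0, 0, 0, -85.5, 0.7]
  ]
}}

```text
time: 4.75
position: [490.6, -245.1, 93.2]
tcp_rot: [0.0, 0.932, 0.362, 0.0]
force: [-1.0, -0.1, -0.2]
width: 25.6
grasp_force: 0.3
```

Run:
```python
from h import *
st(-.76)
arc(-.76,.76,10)
```

```text
[0.23 0.13 0.02] [ 0.03 -0.02 -1.16] [-0.03  0.49  0.48  2.   -0.33  0.73 -0.17] 4.75 25.62362398015705 [-1.  -0.1 -0.2] [0.06 0.04 0.02] 0.2727500628679991
[ 0.14 -1.79 -0.  ] [ 0.  -0.   8.7]
[ 0.54 -3.53 -0.  ] [ 0.  -0.  17.4]
[ 1.21 -5.2  -0.  ] [-0.  -0.  26.1]
[ 2.11 -6.74 -0.  ] [ 0.  -0.  34.8]
[ 3.25 -8.13 -0.  ] [ 0.  -0.  43.5]
[ 4.58 -9.33 -0.  ] [ 0.  -0.  52.3]
[  6.07 -10.32  -0.  ] [ 0. -0. 61.]
[  7.7  -11.07  -0.  ] [ 0.  -0.  69.7]
[  9.42 -11.56  -0.  ] [ 0.  -0.  78.4]
[ 11.2  -11.78  -0.  ] [ 0.  -0.  87.1]
```

>>> {"fn": "apply_moves", "kwargs": {
  "motion": [
    [0.3, -1.8, 0, 0, 0, 8, 0.7],
    [0.7, -3.5, 0, 0, 0, 16.5, 0.7],
    [1.4, -5.2, 0, 0, 0, 25, 0.7],
    [2.3, -6.7, 0, 0, 0, 33.5, 0.7],
    [3.4, -8.1, 0, 0, 0, 42, 0.7],
    [4.7, -9.3, 0, 0, 0, 50.5, 0.7],
    [6.2, -10.3, 0, 0, 0, 59, 0.7],
    [7.8, -11.0, 0, 0, 0, 67.5, 0.7],
    [9.5, -11.6, 0, 0, 0, 76, 0.7],
    [11.3, -11.8, 0, 0, 0, 84.5, 0.7]
  ]
}}

```text
time: 5.75
position: [495.8, -80.3, 92.9]
tcp_rot: [-0.0, 0.931, -0.365, -0.0]
force: [-0.8, -2.6, -1.1]
width: 25.7
grasp_force: 1.3
```

Run:
```python
from h import *
st(.76)
```

```text
[-0.08  0.29 -0.01] [-0.03  0.03  0.77] [-0.65  0.55  0.9   2.12 -0.63  0.76 -1.66] 5.75 25.650225789534648 [-0.8 -2.6 -1.1] [-0.51  0.18 -0.06] 1.2713108584284782
```

>>> {"fn": "apply_moves", "kwargs": {
  "motion": [
    [0.1, 1.8, 0, 0, 0, -8.5, 0.7],
    [0.5, 3.5, 0, 0, 0, -17, 0.7],
    [1.1, 5.2, 0, 0, 0, -25.5, 0.7],
    [2.0, 6.7, 0, 0, 0, -34, 0.7],
    [3.2, 8.1, 0, 0, 0, -42.5, 0.7],
    [4.5, 9.3, 0, 0, 0, -51, 0.7],
    [6.0, 10.3, 0, 0, 0, -59.5, 0.7],
    [7.6, 11.1, 0, 0, 0, -68, 0.7],
    [9.3, 11.6, 0, 0, 0, -76.5, 0.7],
    [11.1, 11.8, 0, 0, 0, -85, 0.7]
  ]
}}

```text
time: 6.75
position: [497.7, -243.7, 93.1]
tcp_rot: [0.0, 0.931, 0.366, 0.0]
force: [0.1, 0.7, 0.4]
width: 25.8
grasp_force: 0.3
```

>>> {"fn": "apply_moves", "kwargs": {
  "motion": [
    [0.3, -1.8, 0, 0, 0, 8.5, 0.7],
    [0.7, -3.5, 0, 0, 0, 17, 0.7],
    [1.4, -5.2, 0, 0, 0, 25.5, 0.7],
    [2.3, -6.7, 0, 0, 0, 34, 0.7],
    [3.4, -8.1, 0, 0, 0, 42.5, 0.7],
    [4.7, -9.3, 0, 0, 0, 51, 0.7],
    [6.2, -10.3, 0, 0, 0, 59.5, 0.7],
    [7.8, -11.0, 0, 0, 0, 68, 0.7],
    [9.5, -11.6, 0, 0, 0, 76.5, 0.7],
    [11.2, -11.8, 0, 0, 0, 85, 0.7]
  ]
}}

```text
time: 7.75
position: [501.4, -80.3, 93.2]
tcp_rot: [-0.0, 0.931, -0.365, 0.001]
force: [-0.5, -3.1, 0.1]
width: 25.7
grasp_force: 1.4
```

Run:
```python
from h import *
st(.76)
d=ctrl.read_camera("scene");cv2.imwrite('pics/s2.png',cv2.resize(d['img'][175:270,230:325],(600,600),interpolation=cv2.INTER_CUBIC))
for z in (34,26): print(z,[((proj(d,[548.7,y,zz])-[230,175])*600/95).round() for y in(-193,-133) for zz in (z,z+10)])
```

```text
[-0.5   0.68  0.02] [-0.04 -0.08  0.75] [-0.64  0.55  0.89  2.11 -0.63  0.76 -1.67] 7.75 25.657186469732714 [-0.5 -3.1  0.1] [-0.66  0.06  0.02] 1.3848094269633293
34 [array([323., 419.]), array([325., 402.]), array([214., 349.]), array([215., 332.])]
26 [array([322., 433.]), array([324., 416.]), array([214., 363.]), array([214., 346.])]
```

View pics/s2.png

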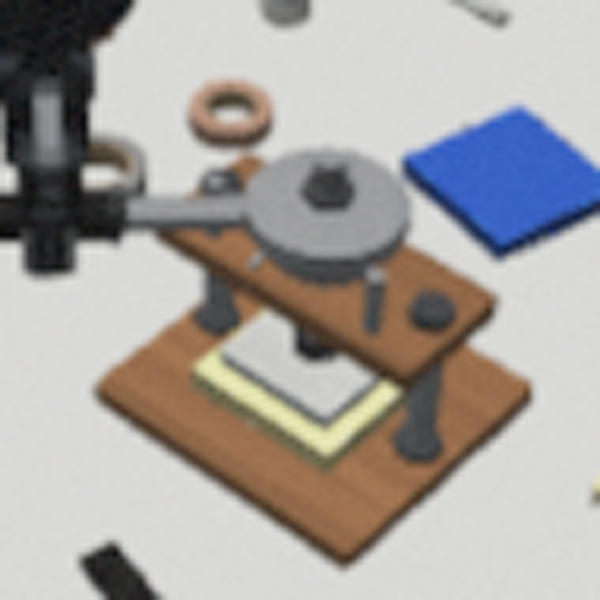

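The plate is now down on the pad: its lower front edge, about (325,420), lies right on the yellow. I'll do another return and then tighten in steps, checking the force.

>>> {"fn": "apply_moves", "kwargs": {
  "motion": [
    [-0.2, 1.8, 0, 0, 0, -8.5, 0.7],
    [0.0, 3.7, 0, 0, 0, -17, 0.7],
    [0.6, 5.5, 0, 0, 0, -25.5, 0.7],
    [1.5, 7.1, 0, 0, 0, -34, 0.7],
    [2.7, 8.5, 0, 0, 0, -42.5, 0.7],
    [4.0, 9.8, 0, 0, 0, -51, 0.7],
    [5.5, 10.8, 0, 0, 0, -59.5, 0.7],
    [7.1, 11.6, 0, 0, 0, -68, 0.7],
    [8.9, 12.1, 0, 0, 0, -76.5, 0.7],
    [10.6, 12.3, 0, 0, 0, -85, 0.7]
  ]
}}

```text
time: 8.8
position: [495.7, -243.5, 93.1]
tcp_rot: [0.0, 0.931, 0.366, 0.0]
force: [-0.7, 0.3, 0.1]
width: 25.4
grasp_force: 0.3
```

>>> {"fn": "apply_moves", "kwargs": {
  "motion": [
    [0.2, -1.8, 0, 0, 0, 8.5, 0.7],
    [0.6, -3.5, 0, 0, 0, 17, 0.7],
    [1.3, -5.2, 0, 0, 0, 25.5, 0.7],
    [2.2, -6.7, 0, 0, 0, 34, 0.7],
    [2.2, -6.7, 0, 0, 0, 34, 0.7]
  ]
}}

```text
time: 9.3
position: [466.6, -176.4, 92.7]
tcp_rot: [-0.0, 0.997, 0.075, -0.0]
force: [0.5, -1.3, 0.1]
width: 25.4
grasp_force: 0.4
```

Run:
```python
from h import *
st(-.16)
arc(-.16,.76,10)
```

```text
[-0.52  0.49 -0.03] [-0.04  0.   -0.54] [-0.27  0.45  0.64  2.12 -0.42  0.69 -0.77] 9.3 25.358544762040935 [ 0.5 -1.3  0.1] [-0.2   0.05 -0.04] 0.39659117348492146
[ 0.05 -1.08 -0.  ] [ 0.  -0.   5.3]
[ 0.2  -2.16 -0.  ] [-0.  -0.  10.5]
[ 0.45 -3.22 -0.  ] [-0.  -0.  15.8]
[ 0.79 -4.25 -0.  ] [ 0.  -0.  21.1]
[ 1.23 -5.24 -0.  ] [-0.  -0.  26.4]
[ 1.75 -6.19 -0.  ] [ 0.  -0.  31.6]
[ 2.36 -7.08 -0.  ] [ 0.  -0.  36.9]
[ 3.05 -7.92 -0.  ] [-0.  -0.  42.2]
[ 3.82 -8.69 -0.  ] [-0.  -0.  47.4]
[ 4.65 -9.39 -0.  ] [-0.  -0.  52.7]
```

>>> {"fn": "apply_moves", "kwargs": {
  "motion": [
    [-0.1, -1.0, 0, 0, 0, 5, 0.7],
    [0, -2.0, 0, 0, 0, 10, 0.7],
    [0.2, -2.6, 0, 0, 0, 13, 0.7],
    [0.2, -2.6, 0, 0, 0, 13, 0.7]
  ]
}}

```text
time: 9.7
position: [466.0, -152.9, 93.0]
tcp_rot: [0.001, 0.999, -0.037, 0.001]
force: [-0.1, -3.4, 1.7]
width: 25.8
grasp_force: 1.3
```

Run:
```python
from h import *
st(.1)
```

```text
[-0.48 -0.11 -0.  ] [ 0.07 -0.1   1.44] [-0.37  0.45  0.7   2.15 -0.46  0.69 -1.  ] 9.7 25.789578221018267 [-0.1 -3.4  1.7] [-0.56  0.09  0.06] 1.326168067753315
```

>>> {"fn": "apply_moves", "kwargs": {
  "motion": [
    [-0.1, -0.8, 0, 0, 0, 4, 0.7],
    [0.0, -1.6, 0, 0, 0, 8, 0.7],
    [0.0, -1.6, 0, 0, 0, 8, 0.7]
  ]
}}

```text
time: 10.0
position: [468.1, -138.7, 93.3]
tcp_rot: [0.002, 0.994, -0.108, 0.002]
force: [0.4, -8.0, 1.5]
width: 25.7
grasp_force: 4.1
```

>>> {"fn": "apply_moves", "kwargs": {
  "motion": [
    [0, -0.8, 0, 0, 0, 4, 0.7],
    [0.1, -1.6, 0, 0, 0, 8, 0.7],
    [0.1, -1.6, 0, 0, 0, 8, 0.7]
  ]
}}

```text
time: 10.3
position: [471.8, -120.3, 92.5]
tcp_rot: [-0.0, 0.984, -0.176, 0.0]
force: [0.3, -0.7, -1.0]
width: 25.6
grasp_force: 0.2
```

>>> {"fn": "apply_moves", "kwargs": {
  "motion": [
    [0, -0.8, 0, 0, 0, 4, 0.7],
    [0.1, -1.6, 0, 0, 0, 8, 0.7],
    [0.1, -1.6, 0, 0, 0, 8, 0.7]
  ]
}}

```text
time: 10.6
position: [477.7, -107.5, 92.6]
tcp_rot: [0.001, 0.969, -0.245, 0.0]
force: [-1.8, -6.3, 2.2]
width: 25.5
grasp_force: 2.9
```

Run:
```python
from h import *
st(.5)
d=ctrl.read_camera("scene");cv2.imwrite('pics/s3.png',cv2.resize(d['img'][175:270,230:325],(600,600),interpolation=cv2.INTER_CUBIC))
for z in (154,147,142,138): print(z,((proj(d,[578.7,-163,z])-[230,175])*600/95).round())
```

```text
[-0.27  0.05 -0.04] [ 0.1  -0.07  0.27] [-0.55  0.49  0.82  2.15 -0.55  0.72 -1.43] 10.6 25.503847013649093 [-1.8 -6.3  2.2] [-1.18  0.4   0.05] 2.87986122071743
154 [328. 129.]
147 [327. 142.]
142 [327. 152.]
138 [326. 160.]
```

View pics/s3.png

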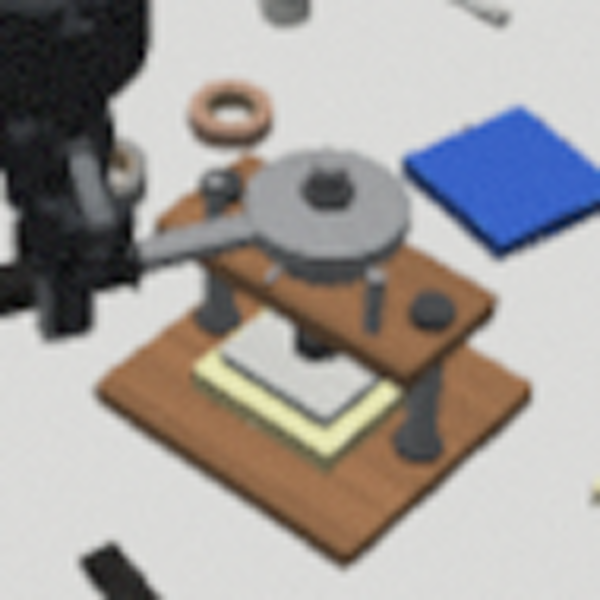

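>>> {"fn": "apply_moves", "kwargs": {
  "motion": [
    [0, -0.8, 0, 0, 0, 4, 0.7],
    [0.1, -1.6, 0, 0, 0, 8, 0.7],
    [0.1, -1.6, 0, 0, 0, 8, 0.7]
  ]
}}

```text
time: 10.95
position: [485.2, -96.2, 92.5]
tcp_rot: [0.002, 0.95, -0.313, 0.0]
force: [-5.6, -11.2, 3.8]
width: 25.1
grasp_force: 6.1
```

>>> {"fn": "apply_moves", "kwargs": {
  "motion": [
    [0, -0.6, 0, 0, 0, 3, 0.7],
    [0.1, -1.2, 0, 0, 0, 6, 0.7],
    [0.1, -1.2, 0, 0, 0, 6, 0.7]
  ]
}}

```text
time: 11.25
position: [491.3, -88.7, 92.4]
tcp_rot: [0.003, 0.932, -0.363, -0.001]
force: [-8.7, -14.0, 8.1]
width: 25.6
grasp_force: 8.4
```

Run:
```python
from h import *
st(.76)
```

```text
[-0.32 -0.63 -0.06] [ 0.38 -0.06  1.  ] [-0.63  0.54  0.89  2.13 -0.61  0.75 -1.66] 11.25 25.61296914980793 [ -8.7 -14.    8.1] [-2.89  2.05  0.17] 8.370623211376369
```

>>> {"fn": "apply_moves", "kwargs": {
  "motion": [
    [0, -0.4, 0, 0, 0, 2, 0.7],
    [0.1, -0.8, 0, 0, 0, 3, 0.7],
    [0.1, -0.8, 0, 0, 0, 3, 0.7],
    [0.1, -0.8, 0, 0, 0, 3, 0.7],
    [0.1, -0.8, 0, 0, 0, 3, 0.7],
    [0.1, -0.8, 0, 0, 0, 3, 0.7]
  ]
}}

```text
time: 11.85
position: [495.5, -84.2, 92.4]
tcp_rot: [0.003, 0.922, -0.387, -0.002]
force: [-13.8, -14.5, 12.9]
width: 25.9
grasp_force: 9.9
```

Force is building up before the wrench's own stop, so the screw stop at 4.0 is likely. I'll check with a short return and push.

>>> {"fn": "apply_moves", "kwargs": {
  "motion": [
    [0.0, 1.6, 0, 0, 0, -8, 0.7],
    [0.3, 3.4, 0, 0, 0, -16, 0.7],
    [0.9, 5.2, 0, 0, 0, -24.5, 0.7],
    [1.7, 6.9, 0, 0, 0, -33, 0.7],
    [2.8, 8.4, 0, 0, 0, -41.5, 0.7],
    [4.2, 9.8, 0, 0, 0, -50, 0.7],
    [4.2, 9.8, 0, 0, 0, -50, 0.7]
  ]
}}

```text
time: 12.55
position: [459.5, -179.8, 93.0]
tcp_rot: [0.0, 0.999, 0.039, 0.001]
force: [0.1, -0.4, 1.1]
width: 25.6
grasp_force: 0.0
```

>>> {"fn": "apply_moves", "kwargs": {
  "motion": [
    [0, -1.4, 0, 0, 0, 6, 0.7],
    [0.2, -2.8, 0, 0, 0, 13, 0.7],
    [0.2, -2.8, 0, 0, 0, 13, 0.7]
  ]
}}

```text
time: 12.85
position: [459.7, -146.1, 92.0]
tcp_rot: [-0.001, 0.997, -0.074, -0.001]
force: [0.3, 0.7, -0.2]
width: 25.6
grasp_force: 0.0
```

>>> {"fn": "apply_moves", "kwargs": {
  "motion": [
    [0, -0.8, 0, 0, 0, 4, 0.7],
    [0.1, -1.6, 0, 0, 0, 8, 0.7],
    [0.1, -1.6, 0, 0, 0, 8, 0.7]
  ]
}}

```text
time: 13.15
position: [463.1, -132.0, 92.1]
tcp_rot: [0.0, 0.99, -0.142, -0.0]
force: [-1.0, -0.3, 0.4]
width: 25.5
grasp_force: 0.1
```

Run:
```python
from h import *
st(.3)
```

```text
[ 0.17 -0.44 -0.09] [0.01 0.03 0.83] [-0.46  0.46  0.76  2.17 -0.5   0.7  -1.21] 13.15 25.513782615730555 [-1.  -0.3  0.4] [-0.05 -0.02 -0.01] 0.1241254623249688
```

>>> {"fn": "apply_moves", "kwargs": {
  "motion": [
    [0, -0.8, 0, 0, 0, 4, 0.7],
    [0.1, -1.4, 0, 0, 0, 7, 0.7],
    [0.1, -1.4, 0, 0, 0, 7, 0.7]
  ]
}}

```text
time: 13.45
position: [467.3, -120.0, 92.1]
tcp_rot: [0.0, 0.979, -0.203, -0.001]
force: [-3.0, -2.6, 1.1]
width: 26.1
grasp_force: 1.3
```

>>> {"fn": "apply_moves", "kwargs": {
  "motion": [
    [0, -0.8, 0, 0, 0, 4, 0.7],
    [0.1, -1.4, 0, 0, 0, 7, 0.7],
    [0.1, -1.4, 0, 0, 0, 7, 0.7]
  ]
}}

```text
time: 13.75
position: [473.8, -107.4, 92.0]
tcp_rot: [0.0, 0.965, -0.262, -0.001]
force: [-2.9, -2.6, 0.1]
width: 25.5
grasp_force: 1.7
```

>>> {"fn": "apply_moves", "kwargs": {
  "motion": [
    [0, -0.8, 0, 0, 0, 4, 0.7],
    [0.1, -1.4, 0, 0, 0, 7, 0.7],
    [0.1, -1.4, 0, 0, 0, 7, 0.7]
  ]
}}

```text
time: 14.05
position: [480.0, -97.7, 91.9]
tcp_rot: [0.001, 0.947, -0.321, -0.002]
force: [-8.3, -5.8, 2.8]
width: 25.6
grasp_force: 4.7
```

>>> {"fn": "apply_moves", "kwargs": {
  "motion": [
    [0, -0.6, 0, 0, 0, 3, 0.7],
    [0.1, -1.0, 0, 0, 0, 5, 0.7],
    [0.1, -1.0, 0, 0, 0, 5, 0.7],
    [0.1, -1.0, 0, 0, 0, 5, 0.7]
  ]
}}

```text
time: 14.45
position: [484.9, -91.5, 91.8]
tcp_rot: [0.002, 0.932, -0.363, -0.003]
force: [-12.0, -7.4, 6.8]
width: 25.5
grasp_force: 6.6
```

Run:
```python
from h import *
st(.76)
```

```text
[-0.04 -1.27 -0.13] [0.33 0.21 1.02] [-0.62  0.53  0.88  2.14 -0.61  0.75 -1.65] 14.45 25.47128788483964 [-12.   -7.4   6.8] [-1.56  2.57  0.15] 6.639031930826604
```

Run:
```python
from h import *
import pickle
d=ctrl.read_camera("wrist");pickle.dump(d,open('w2.pkl','wb'));cv2.imwrite('pics/w2.png',cv2.resize(d['img'],None,fx=1.5,fy=1.5))
for r,a in [(0,0),(80,.6),(80,.7),(80,.8),(150,.6),(150,.7),(150,.8)]: print(r,a,(proj(d,[AX[0]-r*np.cos(a),AX[1]+r*np.sin(a),116])*1.5).round())
st(.76)
```

```text
0 0 [346. -46.]
80 0.6 [391. 271.]
80 0.7 [364. 274.]
80 0.8 [337. 274.]
150 0.6 [419. 467.]
150 0.7 [376. 471.]
150 0.8 [332. 471.]
[-0.04 -1.26 -0.13] [0.32 0.21 1.02] [-0.62  0.53  0.88  2.14 -0.61  0.75 -1.65] 14.5 25.905078851066214 [-11.6  -8.2   6.6] [-1.55  2.51  0.09] 6.630346435122192
```

View pics/w2.png

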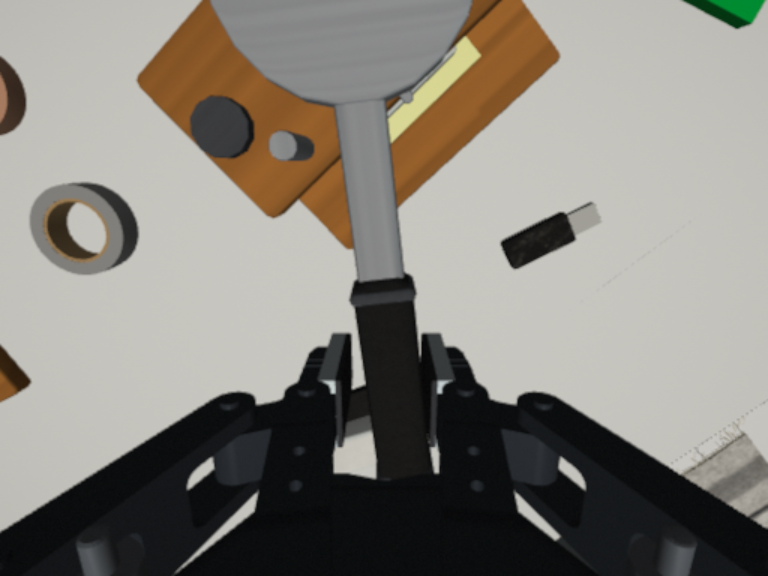

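>>> {"fn": "apply_moves", "kwargs": {
  "motion": [
    [0, 0, 0, 0, 0, -2, 0.7],
    [0, 0, 0, 0, 0, -2, 0.7],
    [0, 0, 0, 0, 0, -2, 0.7],
    [0, 0, 0, 0, 0, -2, 0.7],
    [0, 0, 0, 0, 0, -2, 0.7]
  ]
}}

```text
time: 15.0
position: [484.6, -91.4, 91.7]
tcp_rot: [0.002, 0.938, -0.346, -0.003]
force: [-12.2, -7.8, 7.7]
width: 25.6
grasp_force: 6.7
```

>>> {"fn": "apply_moves", "kwargs": {
  "motion": [
    [0, -0.5, 0, 0, 0, 0, 0.7],
    [0, -0.8, 0, 0, 0, 0, 0.7],
    [0, -0.8, 0, 0, 0, 0, 0.7],
    [0, -0.8, 0, 0, 0, 0, 0.7],
    [0, -0.8, 0, 0, 0, 0, 0.7]
  ]
}}

```text
time: 15.5
position: [488.4, -85.8, 91.4]
tcp_rot: [0.002, 0.938, -0.347, -0.004]
force: [-16.3, -7.9, 8.6]
width: 25.6
grasp_force: 8.3
```

Holding still shows no creep at 14 N, which fits the screw stop. One more full return tells for sure: at the stop, resistance must now come at a much smaller handle angle.

>>> {"fn": "apply_moves", "kwargs": {
  "motion": [
    [0.0, 1.6, -0.1, 0, 0, -8, 0.7],
    [0.3, 3.4, -0.1, 0, 0, -16, 0.7],
    [0.9, 5.2, -0.1, 0, 0, -24.5, 0.7],
    [1.7, 6.9, -0.1, 0, 0, -33, 0.7],
    [2.8, 8.4, -0.1, 0, 0, -41.5, 0.7],
    [4.2, 9.7, -0.1, 0, 0, -50, 0.7],
    [5.7, 10.7, -0.1, 0, 0, -58.5, 0.7],
    [7.4, 11.5, -0.1, 0, 0, -67, 0.7],
    [9.1, 12, -0.1, 0, 0, -75.5, 0.7],
    [9.1, 12, -0.1, 0, 0, -75.5, 0.7]
  ]
}}

```text
time: 16.5
position: [486.8, -235.3, 94.0]
tcp_rot: [0.001, 0.954, 0.301, 0.001]
force: [0.4, -0.7, -0.4]
width: 25.5
grasp_force: 0.0
```

Run:
```python
from h import *
st(-.65)
arc(-.65,-.1,5)
```

```text
[-0.12 -0.17  0.1 ] [ 0.18 -0.09 -2.23] [-0.05  0.48  0.5   2.02 -0.34  0.72 -0.31] 16.5 25.50028723569882 [ 0.4 -0.7 -0.4] [-0.02 -0.01  0.01] 0.0
[ 0.07 -1.3  -0.  ] [ 0.  -0.   6.3]
[ 0.28 -2.58 -0.  ] [ 0.  -0.  12.6]
[ 0.64 -3.82 -0.  ] [ 0.  -0.  18.9]
[ 1.12 -5.03 -0.  ] [ 0.  -0.  25.2]
[ 1.74 -6.17 -0.  ] [ 0.  -0.  31.5]
```

>>> {"fn": "apply_moves", "kwargs": {
  "motion": [
    [0.1, -1.3, 0, 0, 0, 6, 0.7],
    [0.3, -2.6, 0, 0, 0, 12.5, 0.7],
    [0.6, -3.8, 0, 0, 0, 19, 0.7],
    [0.6, -3.8, 0, 0, 0, 19, 0.7]
  ]
}}

```text
time: 16.9
position: [468.0, -196.0, 93.1]
tcp_rot: [-0.001, 0.99, 0.138, -0.0]
force: [0.2, -1.0, -0.5]
width: 25.5
grasp_force: 0.3
```

>>> {"fn": "apply_moves", "kwargs": {
  "motion": [
    [0, -0.8, 0, 0, 0, 4, 0.7],
    [0.1, -1.4, 0, 0, 0, 7, 0.7],
    [0.1, -1.4, 0, 0, 0, 7, 0.7]
  ]
}}

```text
time: 17.2
position: [465.8, -184.1, 93.3]
tcp_rot: [0.0, 0.997, 0.079, -0.0]
force: [-0.2, -1.0, 0.2]
width: 25.6
grasp_force: 0.6
```

>>> {"fn": "apply_moves", "kwargs": {
  "motion": [
    [0, -0.8, 0, 0, 0, 4, 0.7],
    [0.1, -1.4, 0, 0, 0, 7, 0.7],
    [0.1, -1.4, 0, 0, 0, 7, 0.7]
  ]
}}

```text
time: 17.5
position: [464.6, -170.2, 93.3]
tcp_rot: [0.0, 1.0, 0.018, -0.0]
force: [-1.1, -2.2, -0.0]
width: 25.4
grasp_force: 0.7
```

>>> {"fn": "apply_moves", "kwargs": {
  "motion": [
    [0, -0.8, 0, 0, 0, 4, 0.7],
    [0.1, -1.4, 0, 0, 0, 7, 0.7],
    [0.1, -1.4, 0, 0, 0, 7, 0.7]
  ]
}}

```text
time: 17.8
position: [464.8, -156.9, 93.2]
tcp_rot: [0.0, 0.999, -0.043, -0.0]
force: [-2.3, -2.4, -0.5]
width: 25.7
grasp_force: 1.5
```

>>> {"fn": "apply_moves", "kwargs": {
  "motion": [
    [0, -0.8, 0, 0, 0, 4, 0.7],
    [0.1, -1.4, 0, 0, 0, 7, 0.7],
    [0.1, -1.4, 0, 0, 0, 7, 0.7]
  ]
}}

```text
time: 18.1
position: [466.8, -143.5, 93.2]
tcp_rot: [0.001, 0.995, -0.104, -0.0]
force: [-3.2, -5.2, 1.1]
width: 25.5
grasp_force: 2.9
```

>>> {"fn": "apply_moves", "kwargs": {
  "motion": [
    [0, -0.8, 0, 0, 0, 4, 0.7],
    [0.1, -1.4, 0, 0, 0, 7, 0.7],
    [0.1, -1.4, 0, 0, 0, 7, 0.7]
  ]
}}

```text
time: 18.4
position: [469.7, -132.3, 93.2]
tcp_rot: [0.002, 0.986, -0.166, -0.001]
force: [-5.2, -12.1, 1.3]
width: 25.5
grasp_force: 6.2
```

>>> {"fn": "apply_moves", "kwargs": {
  "motion": [
    [0, -0.8, 0, 0, 0, 4, 0.7],
    [0.1, -1.4, 0, 0, 0, 7, 0.7],
    [0.1, -1.4, 0, 0, 0, 7, 0.7]
  ]
}}

```text
time: 18.7
position: [473.7, -121.2, 93.2]
tcp_rot: [0.003, 0.974, -0.226, -0.001]
force: [-10.4, -16.4, 4.7]
width: 25.9
grasp_force: 9.1
```

>>> {"fn": "apply_moves", "kwargs": {
  "motion": [
    [0, -0.8, 0, 0, 0, 4, 0.7],
    [0.1, -1.4, 0, 0, 0, 7, 0.7],
    [0.1, -1.4, 0, 0, 0, 7, 0.7]
  ]
}}

```text
time: 19.0
position: [478.9, -110.6, 93.1]
tcp_rot: [0.004, 0.958, -0.286, -0.002]
force: [-13.7, -19.3, 10.6]
width: 25.4
grasp_force: 11.9
```

The force is now 13 N at 0.28 rad and 24 N at 0.49 rad, where the handle was free before, so the screw is at its stop. I'll unload, open and rise.

>>> {"fn": "apply_moves", "kwargs": {
  "motion": [
    [0.2, 2, 0, 0, 0, -8, 0.7],
    [0.5, 4, 0, 0, 0, -17, 0.7],
    [1.1, 5.6, 0, 0, 0, -25, 0.7],
    [1.1, 5.6, 0, 0, 0, -25, 0.7],
    [1.1, 5.0, 0, 0, 0, -25, 0.3],
    [1.1, 5.0, 0, 0, 0, -25, 0.3],
    [1.1, 5.0, 0, 0, 0, -25, 0.3],
    [1.1, 5.0, -4, 0, 0, -25, 0.3],
    [1.1, 5.0, -8, 0, 0, -25, 0.3],
    [1.1, 5.0, -12, 0, 0, -25, 0.3]
  ]
}}

```text
time: 20.0
position: [465.6, -151.0, 214.3]
tcp_rot: [0.0, 0.998, -0.07, -0.001]
force: [1.8, 0.8, -0.4]
width: 59.5
grasp_force: 0.0
```

>>> {"fn": "apply_moves", "kwargs": {
  "motion": [
    [0, 0, -3, 0, 0, 0, 0.3],
    [0, 0, -3, 0, 0, 0, 0.3],
    [0, 0, -3, 0, 0, 0, 0.3],
    [0, 0, -3, 0, 0, 0, 0.3]
  ]
}}

```text
time: 20.4
position: [465.3, -150.9, 242.2]
tcp_rot: [-0.0, 0.998, -0.07, -0.001]
force: [1.3, 0.5, 0.8]
width: 59.5
grasp_force: 0.0
```

Run:
```python
from h import *
d=ctrl.read_camera("scene");cv2.imwrite('pics/s4.png',cv2.resize(d['img'][115:270,170:355],(716,600),interpolation=cv2.INTER_CUBIC))
```

```text
(no output)
```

View pics/s4.png

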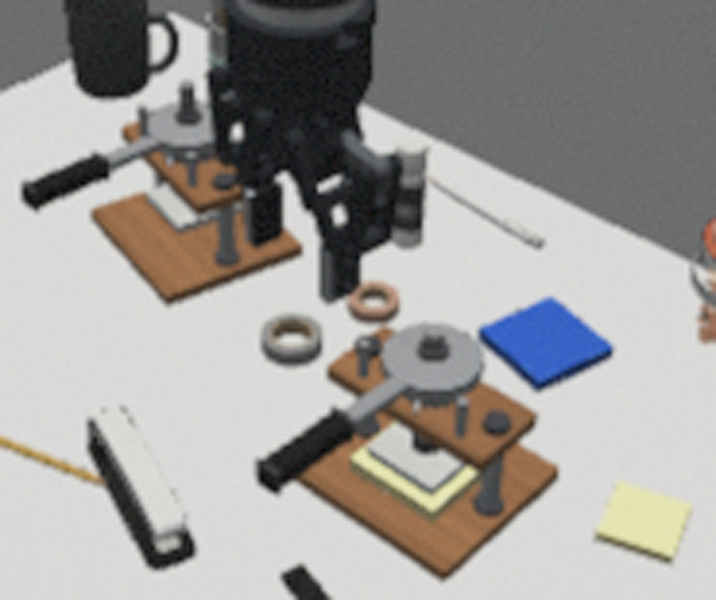

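The plate lies flat on the yellow pad (425,455), the gripper is clear above, and the empty press's wrench at (65,180) is where it was. I'll hand it in.

```bash
python3 -c "
from station import ctrl
print(ctrl.sign_off())"
```

```text
the job is handed in; nothing more can be done
None
```

The press with the yellow pad is screwed down: the pictures show its plate flat on the pad, and rising force at the handle indicates the screw reached its stop. The gripper let go and rose clear, the empty press's wrench was not touched, and I handed the job in at about 20.5 s; no verdict was returned.

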